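# Cover the bathroom jars in the amenity chest

### The job

First swing the clear lid of the wooden chest fully open, until it leans back on its stop, and leave it open. Then find the lid that fits each of the three open jars in the chest and set it gently on its jar, fully seated and level. Leave the jars standing in the chest and do not disturb the other things on the counter.

Things in the scene. Friction and masses are not known exactly. Their poses are not given: they have to be found in the camera images.
- chest: Fixed wooden chest, 146 (x) x 304 (y) x 100 mm high outside, walls and floor 8 mm. Origin: centre of its underside, z up, x towards the hinge, away from the robot. Two low partitions (tops 38 mm above the counter) at y = -49 and 49 mm make three compartments, 130 x 92 mm, centres y = -98, 0, 98 mm, a jar in each. Near the 100 mm walls open the fingers only a little.
- chest_lid (a joint): Angle of the chest's lid, a clear plastic plate 146 x 304 x 8 mm, 0.25 kg, on top of the chest: 0 shut, 1.8 rad open on its stop, leaning back past upright. It swings freely about the chest's y axis along the top of the far (+x) wall; let go before about 1.6 rad it falls shut.
- chest_lid_handle (a point): Grip point of the lid's dark wooden knob: middle of its head, 35 mm off the lid's outer face, 30 mm from the lid's front edge, midway along it. The head is a disc 28 mm across and 16 mm thick on a 12 mm stem. Pinched along the chest's y axis it turns between the finger pads as the lid swings. Axes turn with the lid.
- chest_lid_hinge (a point): Point on the hinge axis, midway along the chest's far top edge, at the level of the lid's underside. With the lid shut the handle lies 116 mm nearer (along the chest's -x) and 43 mm higher; the axis is the chest's y.
- round_jar: Large round open-topped white ceramic jar, 50 mm high, loose in one of the chest's three compartments (any of them). Origin: centre of its underside, z up. Outside diameter 76 mm, wall 5 mm, mouth 66 mm. About 280 g.
- small_jar: Small round open-topped white ceramic jar, 50 mm high, loose in one of the chest's three compartments (any of them). Origin: centre of its underside, z up. Outside diameter 58 mm, wall 4.5 mm, mouth 49 mm. About 160 g.
- oblong_jar: Rectangular open-topped white ceramic jar, 50 mm high, loose in one of the chest's three compartments (any of them). Origin: centre of its underside, z up. Outside 88 mm (its x) by 56 mm (its y), wall 5 mm, mouth 78 x 46 mm; it may stand somewhat askew in its compartment. About 280 g.
- round_lid: Lid of the large round jar. Origin: centre of the plug's underside, z up. It lies plug down. From below: a 59 mm diameter plug 8 mm high, bevelled, a plate 78 mm in diameter, 10 mm thick, that rests on the rim, and a round knob 24 mm in diameter and 28 mm high (18 to 46 mm above the origin; grip at about 39). Brown wood, about 70 g.
- small_lid: Lid of the small round jar. Origin: centre of the plug's underside, z up. It lies plug down. From below: a 42 mm diameter plug 8 mm high, bevelled, a plate 60 mm in diameter, 10 mm thick, that rests on the rim, and a round knob 24 mm in diameter and 28 mm high (18 to 46 mm above the origin; grip at about 39). Brown wood, about 40 g.
- oblong_lid: Lid of the rectangular jar, fits either way round. Origin: centre of the plug's underside, z up. It lies plug down. From below: a 70 (x) by 38 mm (y) plug 8 mm high, bevelled, a plate 91 (x) by 59 mm (y), 10 mm thick, that rests on the rim, and a bar knob 46 mm (x) by 16 mm (y) and 28 mm high (18 to 46 mm above the origin; grip at about 39). Brown wood, about 70 g.
- round_jar_rim (a point): Centre of the mouth of the round jar, level with its rim, 50 mm above its origin (58 mm above the counter).
- round_lid_seat (a point): Centre of the underside of the round lid's plate, 8 mm above its origin; it meets the jar's rim centre when the lid is on.
- small_jar_rim (a point): Centre of the mouth of the small jar, level with its rim, 50 mm above its origin (58 mm above the counter).
- small_lid_seat (a point): Centre of the underside of the small lid's plate, 8 mm above its origin; it meets the jar's rim centre when the lid is on.
- oblong_jar_rim (a point): Centre of the mouth of the oblong jar, level with its rim, 50 mm above its origin (58 mm above the counter).
- oblong_lid_seat (a point): Centre of the underside of the oblong lid's plate, 8 mm above its origin; it meets the jar's rim centre when the lid is on.
- soap_pump: Bystander: amber glass soap dispenser with a pump, 60 mm diameter, 160 mm high. Origin under its centre.
- lotion_pump: Bystander: white lotion dispenser with a pump, 56 mm diameter, 170 mm high. Origin under its centre.
- tumbler: Bystander: glass tumbler, 70 mm diameter, 95 mm high. Origin under its centre.
- hairbrush: Bystander: flat bath brush with a dark wooden handle, lying, 180 mm long along its x, about 40 mm high. Origin under its middle.
- cream_jar: Bystander: closed amber cream jar, 68 mm diameter, 55 mm high. Origin under its centre.
- spray_can: Bystander: aluminium can, 50 mm diameter, 150 mm high. Origin under its centre.
There are look-alikes about, which are no part of the job. What is shaped like the oblong_lid but pink or yellow is not meant.

How it is judged:
On the way:
1. The chest's lid is open on its stop, before any jar is covered (value of joint chest_lid above 1.7 rad and distance between round_lid_seat and round_jar_rim above 0.03 m and distance between small_lid_seat and small_jar_rim above 0.03 m and distance between oblong_lid_seat and oblong_jar_rim above 0.03 m), for 0.2 s.
At the end, for the whole second after the job is handed in: Chest lid open on its stop (over 1.7 rad). Each lid at rest on the jar of its own shape: plate underside within 8 mm of the rim's centre, parallel to it within 0.05 rad (rectangular one turned to match within 0.15 rad). Jars upright (0.08 rad) on the chest's floor, rims below 64 mm (value of joint chest_lid above 1.7 rad and distance between round_lid_seat and round_jar_rim below 0.008 m and angle between the z axis of round_lid and the z axis of round_jar, either way round below 0.05 rad and angle between each of round_jar, small_jar, oblong_jar's own z axis and vertical below 0.08 rad and height (world z) of each of round_jar_rim, small_jar_rim, oblong_jar_rim below 0.064 m and linear speed of each of round_lid, small_lid, oblong_lid below 0.02 m/s and distance between small_lid_seat and small_jar_rim below 0.008 m and angle between the z axis of small_lid and the z axis of small_jar, either way round below 0.05 rad and distance between oblong_lid_seat and oblong_jar_rim below 0.008 m and angle between the z axis of oblong_lid and the z axis of oblong_jar, either way round below 0.05 rad and angle between the x axis of oblong_lid and the x axis of oblong_jar, either way round below 0.15 rad); the robot touches nothing.
It fails at once if One of the six bystanders is moved by more than 40 mm or knocked over (distance of any of soap_pump, lotion_pump, tumbler, hairbrush, cream_jar, spray_can from where it was at the start of the episode above 0.04 m or angle between any of soap_pump, lotion_pump, tumbler, hairbrush, cream_jar, spray_can's own z axis and vertical above 0.5 rad).
It fails at once if A lid is dropped or slammed onto its jar (within 15 mm of its seat and still faster than 0.45 m/s) ((distance between round_lid_seat and round_jar_rim below 0.015 m and linear speed of round_lid above 0.45 m/s) or (distance between small_lid_seat and small_jar_rim below 0.015 m and linear speed of small_lid above 0.45 m/s) or (distance between oblong_lid_seat and oblong_jar_rim below 0.015 m and linear speed of oblong_lid above 0.45 m/s)).
It also fails if it takes over 72 s, if anything falls off the work surface, if the arm or the gripper's body presses on something with over 40 N, if the wrist force passes 120 N, or if a joint passes its speed limit or range.

### The arm

A 7-joint arm with a two-finger parallel gripper is mounted at the origin on the work surface. World frame = base frame: x ahead of the robot, y to its left, z up, the work surface at z = 0. Lengths are in m, angles in rad, forces in N, time in s.
With the tool pointing down it reaches from about 0.35 to 0.9 m from the base axis. Payload 7.2 kg.
Tool frame: the origin (TCP) lies at the centre of the arm's flange, where the gripper is bolted on; the fingertips stand 173 mm ahead of it and the grasp point (between the pads) lies 155 mm ahead of it (ctrl.tcp_to_tips is the distance from the TCP to the fingertips, in m); z points along the fingers, y is the line along which they close (so a half turn about z gives the same grasp; the last joint's range is limited). The gripper opens to 85 mm and grips with 20 to 120 N. Pads are 22 mm wide; open, the fingers measure 114 mm over their backs; the gripper's body (76 mm by 85 mm) begins 54 mm behind the grasp point. The pads swing forward as they close: fully open they stand 13 mm farther back than shut.
Start: joints at [1.147, 0.411, -0.013, 1.596, 0.006, 1.134, -0.082], TCP at [0.218, -0.586, 0.405] pointing down, gripper open.
Joint ranges: [-2.95, 2.95], [-0.29, 1.99], [-1.47, 1.44], [0.14, 2.54], [-1.03, 4.17], [0.13, 1.85], [-2.86, 2.86]. Speed limits (rad/s): [2.39, 2.39, 3.01, 3.01, 3.14, 3.14, 3.14].

### API

Orientations are given as a unit quaternion [w, x, y, z].
In Python, from bench import telemetry, viewer, workorder, ctrl gives the robot as it stands. The module is installed in compiled form; this text tells all that it offers.
- The arm moves only by the shell command python3 -m handwheel 'ROWS'. ROWS is JSON, a list that holds one entry, the list of rows, each a list of 7 numbers: the turn, a rotation vector about the tool's x, y, z in units of 360 degrees (1.0 is 360 degrees), then the shift along the tool's x, y, z in units of 0.05 m (1.0 is 0.05 m), then the gripper command: -1 is fully open, 1 is shut, values between are in proportion. In form: [[[wx, wy, wz, dx, dy, dz, grip], ...]]. A call has 1 to 10 rows; each row shifts and turns the commanded pose from where the row before left it, along the tool's axes as they then stand; what a row does not reach is not made up. A row lasts 1/10 s, in which the tool goes at most 50 mm and 8.59 degrees, less where a joint would pass 70% of its speed; a pose out of reach is approached as far as the arm can. A call with a number of a shift or a turn outside -1 to 1 is refused whole. A call with a gripper value outside its range is refused whole. The fingers move at their own pace and stop on an object; the grip force is fixed at half the most. Time passes only in rows, so rows that do not move let the fingers close. It gives the time, the measured TCP pose, the force, the opening and the grip force at its end, in the units of the state.
- telemetry.observe(): the state, without advancing time (a new reading comes with each control period).
- viewer.grab_frame(name): name is "scene" or "top" or "wrist"; returns a dict with "pixels" (384x512x3 uint8, red, green, blue), "range_z" (384x512 float32, m along the optical axis (not along the pixel's ray), 0 where there is no reading), "mtx" (3x3 intrinsics, pixels), "R" (3x3) and "t" (3): a world point X has camera coordinates R X + t. Camera axes: x right, y down, z forward; pixel columns grow to the right and rows downward; lengths in m; the calibration is good to about 2 mm. A picture is of the moment at which its call begins.
- workorder.close_job(): hands the job in; it is judged then, once.
The state is a dict: "t": time; "joint_positions": joint angles; "joint_vel": joint speeds; "tau": joint torques, N m; "position": TCP position; "eef_rot": TCP orientation; "contact_force": force on the tool from outside, world axes, zero at the start; "moment": the same for the moment, N m; "gripper_width": opening from 0.0 (shut) to 1.0 (fully open); "finger_force": force on a finger pad.
Only numpy, scipy, OpenCV 4.12 (cv2) and the standard library are available. Lean on these libraries where they do the work, as an engineer would, in place of code of your own. Each camera call takes 0.05 s, during which the arm holds its last target. There are 200 camera calls.

## Working session

There is one attempt and no reset: what is moved stays moved. The work goes in short steps, Python scripts to look and compute and a shell command to move; the robot and the scene stay as the last step left them, time stands still between calls to the robot, and variables do not carry over. Pictures are saved under pics/ and viewed, at most 10 in all, crops included, and the job is handed in when it is done.

```bash
mkdir -p pics; cat > h.py <<'E'
import numpy as np, cv2
from bench import telemetry, viewer, workorder, ctrl
from scipy.spatial.transform import Rotation as Rn
def save(f,name): cv2.imwrite('pics/'+name,cv2.cvtColor(f['pixels'],cv2.COLOR_RGB2BGR))
def cloud(f):
    K=f['mtx'];z=f['range_z'];v,u=np.mgrid[:384,:512]
    c=np.stack([(u-K[0,2])/K[0,0]*z,(v-K[1,2])/K[1,1]*z,z],-1)
    P=(c-f['t'])@f['R']; P[z==0]=np.nan
    return P
def ray(f,u,v,h):
    d=f['R'].T@np.linalg.inv(f['mtx'])@[u,v,1]; o=-f['R'].T@f['t']
    return o+d*(h-o[2])/d[2]
def proj(f,X):
    c=f['mtx']@(f['R']@np.array(X)+f['t']); return c[:2]/c[2]
def st():
    s=telemetry.observe(); R=Rn.from_quat(np.array(s['eef_rot'])[[1,2,3,0]])
    return s,np.array(s['position']),R
def go(p,R=None):  # units needed to go from now to p (tool axes) ; rows total
    s,x,Rc=st(); return np.round(Rc.inv().apply(np.array(p)-x)/.05,3)
E
python3 - <<'E'
from h import *
a=viewer.grab_frame('top');b=viewer.grab_frame('scene');save(a,'top.png');save(b,'scene.png')
np.savez('top.npz',**a);np.savez('scene.npz',**b)
s,x,R=st();print(s,R.as_matrix().round(3),ctrl.tcp_to_tips)
for f in(a,b): print(f['mtx'],(-f['R'].T@f['t']).round(3),f['R'].round(2))
E
```

```text
{'t': 0.1, 'joint_positions': array([ 1.14676414,  0.41184089, -0.01273952,  1.59689699,  0.00559552,
        1.13429278, -0.08221634]), 'joint_vel': array([ 0.00029953, -0.00022545,  0.00095758, -0.0012052 , -0.00032439,
        0.00051416,  0.00165224]), 'tau': array([ 3.60843464e-03, -6.01824903e+01,  6.84608035e-01, -3.00091374e+01,
        1.40870683e-02,  6.32795360e-03, -1.41451149e-06]), 'position': array([ 0.21766983, -0.58569078,  0.4039497 ]), 'eef_rot': array([-6.81596700e-04,  9.84211665e-01,  1.76994086e-01, -1.64900837e-04]), 'contact_force': array([ 0.3752642 , -0.15843506, -0.48415495]), 'moment': array([-0.03360585,  0.00654007,  0.00233898]), 'finger_force': 0.0, 'gripper_width': 0.997387677865732} [[ 0.937  0.348 -0.001]
 [ 0.348 -0.937  0.001]
 [-0.    -0.001 -1.   ]] 0.1734
[[382.00711724   0.         255.35456716]
 [  0.         382.00711724 184.30306444]
 [  0.           0.           1.        ]] [0.251 0.02  1.138] [[ 0.06 -1.    0.  ]
 [-0.98 -0.06 -0.21]
 [ 0.21  0.01 -0.98]]
[[414.67201586   0.         253.58458963]
 [  0.         414.67201586 189.00396204]
 [  0.           0.           1.        ]] [ 0.982 -0.838  0.764] [[ 0.87  0.5  -0.02]
 [ 0.26 -0.5  -0.83]
 [-0.42  0.71 -0.56]]
```

View pics/top.png

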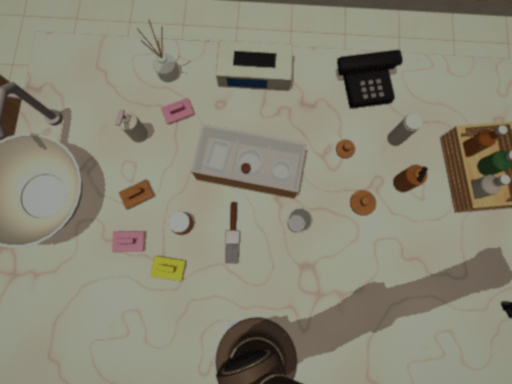

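View pics/scene.png

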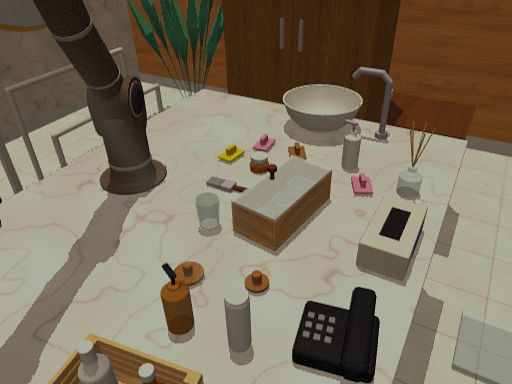

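Top view: the chest is at about (250,160), its knob at (246,168); through the clear lid I see the oblong jar on the left, round in the middle and small on the right. Lid candidates are brown oblong (136,194), pink (177,111) and (128,241), yellow (168,268), a large brown disc (362,203) and a small brown disc (345,149). The three brown ones fit the description. I'll confirm in a crop and measure.

```bash
python3 - <<'E'
from h import *
f=dict(np.load('top.npz'));P=cloud(f);im=f['pixels']
hsv=cv2.cvtColor(im,cv2.COLOR_RGB2HSV)
print([ (hsv[v,u],P[v,u].round(3)) for u,v in((130,190),(356,207),(340,150),(180,108),(246,168),(250,140),(250,161),(216,155),(282,170))])
m=cv2.inRange(hsv,(5,130,60),(16,255,255))
n,l,s,c=cv2.connectedComponentsWithStats(m)
for i in range(1,n):
    if s[i,4]>60:
        pl=P[l==i]; med=np.nanmedian(pl[:,2])
        q=np.argwhere(l==i)[:,::-1].astype(np.float32); r=cv2.minAreaRect(q)
        print(c[i].round(1),s[i],'z',med.round(3),np.nanmax(pl[:,2]).round(3),'plane18',ray(f,*c[i],.018)[:2].round(4),'rect',np.round(r[1],1),round(r[2],1))
# chest from depth
w=P[115:205,185:315]; ok=(w[...,2]>.085)&(w[...,2]<.125)
q=w[ok]; r=cv2.minAreaRect(q[:,:2].astype(np.float32)); print('chest',r,np.percentile(q[:,2],[5,50,95]))
b=np.hstack([cv2.resize(im[115:225,105:205],None,fx=4,fy=4,interpolation=2),cv2.resize(im[120:230,315:405],None,fx=4,fy=4,interpolation=2)])
cv2.imwrite('pics/crop.png',b[...,::-1])
E
```

```text
[(array([ 15, 157, 122], dtype=uint8), array([0.451, 0.405, 0.022])), (array([ 14, 169, 119], dtype=uint8), array([ 0.443, -0.269,  0.016])), (array([ 13, 166, 126], dtype=uint8), array([ 0.617, -0.219,  0.017])), (array([177, 120,  96], dtype=uint8), array([0.712, 0.279, 0.041])), (array([ 10, 173,  84], dtype=uint8), array([0.508, 0.06 , 0.148])), (array([ 22,  21, 132], dtype=uint8), array([0.601, 0.056, 0.106])), (array([ 30,  14, 149], dtype=uint8), array([0.539, 0.052, 0.107])), (array([ 30,  14, 149], dtype=uint8), array([0.55 , 0.148, 0.11 ])), (array([ 30,  12, 149], dtype=uint8), array([ 0.518, -0.039,  0.11 ]))]
[ 10.6 115.4] [  3  98  17  37 376] z -0.397 -0.347 plane18 [0.6637 0.8092] rect [13.1 35.9] 11.8
[489.1 138.9] [464 125  48  32 707] z 0.077 0.167 plane18 [ 0.6816 -0.6769] rect [27.9 48.2] 85.2
[456.2 172.1] [ 441  129   34   82 1262] z 0.052 0.098 plane18 [ 0.5692 -0.5703] rect [82.7 18.5] 76.7
[345.  148.5] [337 140  17  18 233] z 0.018 0.049 plane18 [ 0.6223 -0.2336] rect [16.3 16.3] 45.0
[412.2 176.9] [394 165  32  26 322] z 0.113 0.161 plane18 [ 0.5457 -0.4373] rect [19.2 32.6] 63.4
[245.6 185.2] [195 174 101  23 419] z 0.061 0.094 plane18 [0.4881 0.0623] rect [101.8   4.5] 10.8
[136. 194.] [120 181  33  27 515] z 0.018 0.051 plane18 [0.4407 0.3867] rect [17.6 29.8] 64.8
[508.8 193.2] [504 182   8  19  76] z 0.01 0.033 plane18 [ 0.5137 -0.7242] rect [18.  7.] 90.0
[362.5 202.3] [351 191  24  24 462] z 0.018 0.05 plane18 [ 0.4583 -0.2879] rect [23. 23.] 90.0
[233.  215.5] [231 203   5  26 111] z 0.018 0.024 plane18 [0.3947 0.0933] rect [25.  4.] 90.0
chest ((0.5517574548721313, 0.05577973276376724), (0.3043994605541229, 0.14749333262443542), 82.53758239746094) [0.10387989 0.10775299 0.11088062]
```

View pics/crop.png

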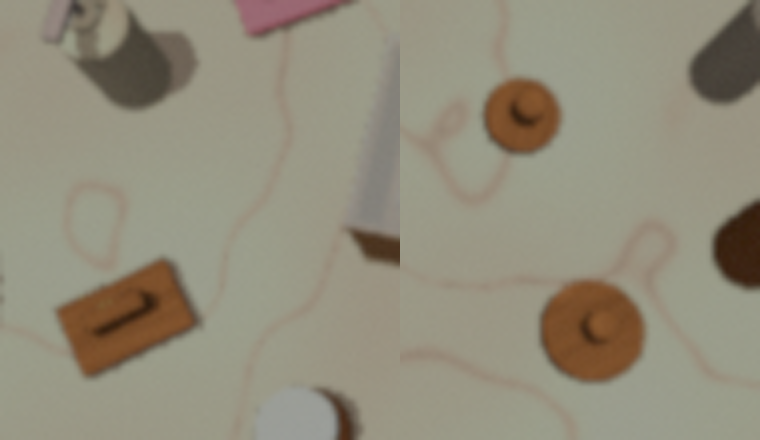

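The crop confirms the targets. Brown oblong lid (136,194) with a bar knob; the pink and yellow ones are ruled out by colour. Round lid is the larger disc at (362,202), small lid the smaller at (345,148). Now to the chest knob.

```bash
cat >> h.py <<'E'
def plan(p,yaw):
    """turn (rev, about tool z) first, then shift in the turned axes; yaw=tool x heading (deg)"""
    s,x,R=st(); m=R.as_matrix(); a=np.degrees(np.arctan2(m[1,0],m[0,0])); d=(yaw-a+180)%360-180
    if 'half' in globals() and abs(d)>90: pass
    a2=np.radians(yaw); ex=np.array([np.cos(a2),np.sin(a2),0]); ey=np.array([np.sin(a2),-np.cos(a2),0])
    D=np.array(p)-x
    print('turn z',round(-d/360,4),'rows>=',int(np.ceil(abs(d)/8.5)),'shift units',np.round([D@ex/.05,D@ey/.05,-D[2]/.05],3),'tilt',(m[:,2]).round(4),'q',s['joint_positions'].round(2),'t',round(s['t'],1))
E
python3 - <<'E'
from h import *
f=dict(np.load('top.npz'));P=cloud(f)
k=P[155:182,232:262]; k=k[(k[...,2]>.14)];print('knob top',len(k),np.nanmean(k,0).round(4),np.nanmax(k[:,2]))
plan([.509,.0612,.36],-7.5)
E
```

```text
knob top 86 [0.5078 0.0608 0.1503] 0.1544237860019687
turn z 0.0775 rows>= 4 shift units [  4.088 -13.588   0.879] tilt [-6.0e-04  1.3e-03 -1.0e+00] q [ 1.15  0.41 -0.01  1.6   0.01  1.13 -0.08] t 0.1
```

```bash
python3 -m handwheel '[[[0,0,0.0194,0,0,0,-1],[0,0,0.0194,0,0,0,-1],[0,0,0.0194,0,0,0,-1],[0,0,0.0193,0,0,0,-1],[0,0,0,0.2,-0.68,0.02,-1],[0,0,0,0.2,-0.68,0.02,-1],[0,0,0,0.2,-0.68,0.02,-1],[0,0,0,0.2,-0.68,0.02,-1],[0,0,0,0.2,-0.68,0.02,-1],[0,0,0,0.2,-0.68,0.02,-1]]]'
python3 -m handwheel '[[[0,0,0,0.2,-0.68,0.04,-1],[0,0,0,0.2,-0.68,0.04,-1],[0,0,0,0.2,-0.68,0.04,-1],[0,0,0,0.2,-0.68,0.04,-1],[0,0,0,0.2,-0.68,0.04,-1],[0,0,0,0.2,-0.68,0.04,-1],[0,0,0,0.2,-0.68,0.04,-1],[0,0,0,0.2,-0.68,0.04,-1],[0,0,0,0.2,-0.68,0.04,-1]]]'
python3 -m handwheel '[[[0,0,0,0.2,-0.68,0.04,-1],[0,0,0,0.2,-0.68,0.04,-1],[0,0,0,0.2,-0.68,0.04,-1],[0,0,0,0.2,-0.68,0.04,-1],[0,0,0,0.2,-0.68,0.04,-1],[0,0,0,0,0,0,0],[0,0,0,0,0,0,0]]]'
python3 - <<'E'
from h import *
f=viewer.grab_frame('wrist');save(f,'w1.png');P=cloud(f)
m=(P[...,2]>.143)&(P[...,2]<.16);print('knob',m.sum(),np.nanmean(P[m],0))
plan([.509,.0612,.298],-7.5)
E
```

```text
t: 1.1
position: [0.3042, -0.39, 0.3984]
eef_rot: [-0.0, 0.998, -0.066, -0.0]
contact_force: [1.1, -0.3, 0.2]
gripper_width: 0.999
finger_force: 0.0
t: 2.0
position: [0.4333, -0.0985, 0.3805]
eef_rot: [0.0, 0.998, -0.066, -0.0]
contact_force: [0.7, -0.6, 0.1]
gripper_width: 1.003
finger_force: 0.0
t: 2.7
position: [0.5048, 0.0626, 0.3701]
eef_rot: [0.0, 0.998, -0.065, -0.001]
contact_force: [-0.0, -0.1, -0.7]
gripper_width: 0.692
finger_force: 0.0
knob 1521 [0.5099424  0.05970682 0.15153547]
turn z -0.0 rows>= 1 shift units [ 0.088 -0.003  1.444] tilt [-1.3e-03 -7.0e-04 -1.0e+00] q [ 0.1   0.28 -0.38  1.9   0.12  0.99 -2.04] t 2.8
```

View pics/w1.png

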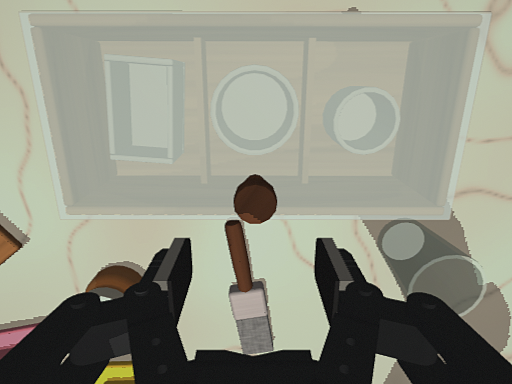

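The wrist view shows the knob at (255,202), centred between the fingers at columns 172 and 335. Descend and grip.

```bash
python3 -m handwheel '[[[0,0,0,0.1,0.01,0.24,0],[0,0,0,0,0,0.3,0],[0,0,0,0,0,0.3,0],[0,0,0,0,0,0.3,0],[0,0,0,0,0,0.3,0],[0,0,0,0,0,0,0],[0,0,0,0,0,0,1],[0,0,0,0,0,0,1],[0,0,0,0,0,0,1],[0,0,0,0,0,0,1]]]'
python3 - <<'E'
from h import *
plan([.5095,.0605,.298],-7.5); s=st()[0];print(s['position'],s['finger_force'],s['gripper_width'])
a=np.radians(20.34); r=np.hypot(.116,.043)
th=np.radians(np.linspace(0,102.5,31)); x=-r*np.cos(a+th); z=r*np.sin(a+th)
for i in range(30): print(i,np.round([(x[i+1]-x[i])/.05,-(z[i+1]-z[i])/.05],2),end=' ')
E
```

```text
t: 3.75
position: [0.5098, 0.0608, 0.299]
eef_rot: [0.0, 0.998, -0.066, 0.0]
contact_force: [-0.1, -0.8, -2.4]
gripper_width: 0.299
finger_force: 59.0
turn z -0.0001 rows>= 1 shift units [-0.005  0.006  0.02 ] tilt [ 4.e-04 -4.e-04 -1.e+00] q [ 0.08  0.37 -0.37  1.96  0.18  0.84 -2.08] t 3.8
[0.50977645 0.06076684 0.29902327] 58.971831081435084 0.2991830516604342
0 [ 0.06 -0.14] 1 [ 0.06 -0.13] 2 [ 0.07 -0.13] 3 [ 0.08 -0.12] 4 [ 0.09 -0.12] 5 [ 0.09 -0.11] 6 [ 0.1  -0.11] 7 [ 0.11 -0.1 ] 8 [ 0.11 -0.1 ] 9 [ 0.12 -0.09] 10 [ 0.12 -0.08] 11 [ 0.13 -0.07] 12 [ 0.13 -0.07] 13 [ 0.14 -0.06] 14 [ 0.14 -0.05] 15 [ 0.14 -0.04] 16 [ 0.14 -0.03] 17 [ 0.15 -0.03] 18 [ 0.15 -0.02] 19 [ 0.15 -0.01] 20 [0.15 0.  ] 21 [0.15 0.01] 22 [0.15 0.02] 23 [0.14 0.03] 24 [0.14 0.04] 25 [0.14 0.04] 26 [0.14 0.05] 27 [0.13 0.06] 28 [0.13 0.07] 29 [0.13 0.08]
```

```bash
python3 -m handwheel '[[[0,0,0,0.06,0,-0.14,1],[0,0,0,0.06,0,-0.13,1],[0,0,0,0.07,0,-0.13,1],[0,0,0,0.08,0,-0.12,1],[0,0,0,0.09,0,-0.12,1],[0,0,0,0.09,0,-0.11,1],[0,0,0,0.1,0,-0.11,1],[0,0,0,0.11,0,-0.1,1],[0,0,0,0.11,0,-0.1,1],[0,0,0,0.12,0,-0.09,1]]]'
```

```text
t: 4.75
position: [0.5541, 0.055, 0.3567]
eef_rot: [0.0, 0.998, -0.066, -0.0]
contact_force: [-3.7, -1.4, -2.2]
gripper_width: 0.303
finger_force: 59.3
```

```bash
python3 -m handwheel '[[[0,0,0,0.12,0,-0.08,1],[0,0,0,0.13,0,-0.07,1],[0,0,0,0.13,0,-0.07,1],[0,0,0,0.14,0,-0.06,1],[0,0,0,0.14,0,-0.05,1],[0,0,0,0.14,0,-0.04,1],[0,0,0,0.14,0,-0.03,1],[0,0,0,0.15,0,-0.03,1],[0,0,0,0.15,0,-0.02,1],[0,0,0,0.15,0,-0.01,1]]]'
python3 -m handwheel '[[[0,0,0,0.15,0,0,1],[0,0,0,0.15,0,0.01,1],[0,0,0,0.15,0,0.02,1],[0,0,0,0.14,0,0.03,1],[0,0,0,0.14,0,0.04,1],[0,0,0,0.14,0,0.04,1],[0,0,0,0.14,0,0.05,1],[0,0,0,0.13,0,0.06,1],[0,0,0,0.12,0,0.07,1],[0,0,0,0,0,0,1]]]'
```

```text
t: 5.75
position: [0.6236, 0.0458, 0.3797]
eef_rot: [0.0, 0.998, -0.066, 0.0]
contact_force: [-4.0, -3.0, 2.3]
gripper_width: 0.303
finger_force: 60.0
t: 6.75
position: [0.687, 0.0374, 0.3634]
eef_rot: [-0.0, 0.998, -0.066, 0.002]
contact_force: [0.2, -3.9, 6.7]
gripper_width: 0.299
finger_force: 61.0
```

```bash
python3 -m handwheel '[[[0,0,0,0,0,0,-0.3],[0,0,0,0,0,0,-0.3],[0,0,0,0,0,0,-0.3],[0,0,0,0.06,0,-0.5,-0.3],[0,0,0,0.06,0,-0.6,-0.3],[0,0,0,0,0,-0.8,-0.3],[0,0,0,0,0,0,-0.3]]]'
python3 - <<'E'
from h import *
f=viewer.grab_frame('top');save(f,'top2.png');np.savez('top2.npz',**f);P=cloud(f)
b=np.array([.552,.056]);ex=np.array([.9915,-.1305]);ey=np.array([.1305,.9915])
q=P[60:215,180:330].reshape(-1,3);l=np.c_[(q[:,:2]-b)@ex,(q[:,:2]-b)@ey,q[:,2]]
e=l[(l[:,0]>.07)&(l[:,0]<.16)&(abs(l[:,1])<.14)&(l[:,2]>.1)&(l[:,2]<.3)]
for h in np.arange(.11,.28,.02):
    k=e[abs(e[:,2]-h)<.01]; print(h.round(2),len(k),np.median(k[:,0]).round(3) if len(k) else '')
# jars: rim points
k=(l[:,2]>.05)&(l[:,2]<.064)&(abs(l[:,0])<.063)&(abs(l[:,1])<.142)
for c in(-.098,0,.098):
    j=l[k&(abs(l[:,1]-c)<.047)]; r=cv2.minAreaRect(j[:,:2].astype(np.float32)); cc=cv2.minEnclosingCircle(j[:,:2].astype(np.float32)); print(c,len(j),r,cc,np.median(j[:,2]))
E
```

```text
t: 7.45
position: [0.692, 0.0379, 0.4645]
eef_rot: [-0.001, 0.998, -0.065, 0.005]
contact_force: [0.2, 0.4, 0.4]
gripper_width: 0.649
finger_force: 0.0
0.11 236 0.076
0.13 250 0.08
0.15 264 0.085
0.17 271 0.089
0.19 274 0.094
0.21 343 0.099
0.23 315 0.104
0.25 142 0.108
0.27 0 
-0.098 2 ((-0.017768695950508118, -0.07194800674915314), (0.0031626869458705187, 0.0), -169.91470336914062) ((-0.017768695950508118, -0.07194800674915314), 0.0016813434194773436) 0.059320062810717125
0 148 ((0.004293395671993494, -0.0006029978394508362), (0.07346514612436295, 0.07401932775974274), 33.919410705566406) ((0.00461995555087924, -0.0004433908616192639), 0.03807082027196884) 0.05648421160628936
0.098 177 ((0.004485812038183212, 0.09708093851804733), (0.05655677989125252, 0.08854150772094727), 86.07546997070312) ((0.004767623730003834, 0.09616100043058395), 0.05131944641470909) 0.05633785247804878
```

View pics/top2.png

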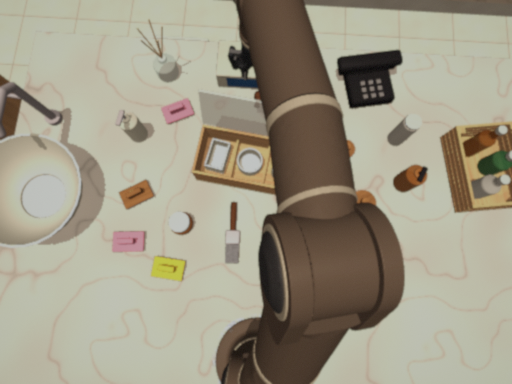

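The lid leans about 13° past upright (≈1.80 rad), so it is on its stop. The oblong jar shows at (217,155) and the round jar at (250,160); the arm hides the small jar. Next: the oblong lid.

```bash
cat >> h.py <<'E'
def brown(f,lo,hi,near,rad):
    P=cloud(f);hs=cv2.cvtColor(f['pixels'],cv2.COLOR_RGB2HSV)
    m=(cv2.inRange(hs,(5,110,40),(18,255,255))>0)&(np.hypot(P[...,0]-near[0],P[...,1]-near[1])<rad)
    k=m&(P[...,2]>lo)&(P[...,2]<hi)
    return P[k]
def rect(q):
    (c,(w,h),a)=cv2.minAreaRect(q[:,:2].astype(np.float32)); a=a if w>h else a+90
    return np.round(c,4),np.round([max(w,h),min(w,h)],4),round((a+90)%180-90,1),len(q)
E
python3 - <<'E'
from h import *
f=dict(np.load('top2.npz'))
q=brown(f,.008,.06,(.44,.387),.07);print('plate',rect(q))
k=q[q[:,2]>.038];print('knob',rect(k),k[:,2].max())
plan([.44,.387,.40],118)
E
```

```text
plate (array([0.441 , 0.3872]), array([0.0879, 0.0562]), -59.2, 535)
knob (array([0.4405, 0.3873]), array([0.0455, 0.0165]), -58.2, 92) 0.05042773897363638
turn z -0.3486 rows>= 15 shift units [ 8.529 -1.164  1.231] tilt [ 0.0059  0.0011 -1.    ] q [ 0.08  0.52 -0.33  1.32  0.16  1.33 -1.95] t 7.5
```

```bash
python3 -m handwheel '[[[0,0,-0.0238,0,0,0,-0.3],[0,0,-0.0238,0,0,0,-0.3],[0,0,-0.0238,0,0,0,-0.3],[0,0,-0.0238,0,0,0,-0.3],[0,0,-0.0238,0,0,0,-0.3],[0,0,-0.0238,0,0,0,-0.3],[0,0,-0.0238,0,0,0,-0.3],[0,0,-0.0238,0,0,0,-0.3],[0,0,-0.0238,0,0,0,-0.3],[0,0,-0.0238,0,0,0,-0.3]]]' | head -2
python3 -m handwheel '[[[0,0,-0.0238,0,0,0,-0.3],[0,0,-0.0238,0,0,0,-0.3],[0,0,-0.0238,0,0,0,-0.3],[0,0,-0.0238,0,0,0,-0.3],[0,0,-0.0238,0,0,0,-0.3]]]'|head -3
python3 -c "
from h import *
plan([.44,.387,.37],121)"
```

```text
t: 8.5
position: [0.691, 0.0373, 0.4568]
t: 9.0
position: [0.691, 0.0373, 0.4568]
eef_rot: [-0.001, 0.489, 0.872, -0.0]
turn z 0.0011 rows>= 1 shift units [ 8.581 -0.702  1.736] tilt [-1.6e-03  2.0e-04 -1.0e+00] q [ 0.35  0.62 -0.8   1.3   0.43  1.4   0.12] t 9.0
```

```bash
python3 -m handwheel '[[[0,0,0,0.78,-0.064,0,-0.3],[0,0,0,0.78,-0.064,0,-0.3],[0,0,0,0.78,-0.064,0,-0.3],[0,0,0,0.78,-0.064,0,-0.3],[0,0,0,0.78,-0.064,0.2,-0.3],[0,0,0,0.78,-0.064,0.2,-0.3],[0,0,0,0.78,-0.064,0.2,-0.3],[0,0,0,0.78,-0.064,0.3,-0.3],[0,0,0,0.78,-0.064,0.4,-0.3],[0,0,0,0.78,-0.064,0.4,-0.3]]]' | head -3
python3 -m handwheel '[[[0,0,0,0.78,-0.064,0,-0.3],[0,0,0,0,0,0,-0.3]]]'|head -3
python3 - <<'E'
from h import *
f=viewer.grab_frame('wrist');save(f,'w2.png')
q=brown(f,.008,.06,(.44,.387),.07);print('plate',rect(q[q[:,2]<.03]))
k=q[q[:,2]>.043];print('knob',rect(k),k[:,2].max())
plan([.4405,.3872,.194],121)
f=viewer.grab_frame('top');np.savez('top3.npz',**f);save(f,'top3.png');P=cloud(f)
b=np.array([.552,.056]);ex=np.array([.9915,-.1305]);ey=np.array([.1305,.9915])
q=P[60:215,180:330].reshape(-1,3);l=np.c_[(q[:,:2]-b)@ex,(q[:,:2]-b)@ey,q[:,2]]
k=(l[:,2]>.048)&(l[:,2]<.066)&(abs(l[:,0])<.06)&(abs(l[:,1])<.138)
for c in(-.098,0,.098):
    kk=k&(abs(l[:,1]-c)<.045);print(c,rect(q[kk]),cv2.minEnclosingCircle(q[kk][:,:2].astype(np.float32)))
w=q[(abs(q[:,2]-.1)<.012)&(abs(l[:,0])<.085)&(abs(l[:,1])<.16)];print('walls',rect(w))
for u,v,n in((345,148,'small'),(362,202,'round')):
    p=ray(f,u,v,.018); z=brown(f,.008,.03,p,.06);print(n,cv2.minEnclosingCircle(z[:,:2].astype(np.float32)));z=brown(f,.04,.06,p,.05);print(n,'knob',z.mean(0))
E
```

```text
t: 10.0
position: [0.4615, 0.3558, 0.3717]
eef_rot: [-0.0, 0.492, 0.87, -0.0]
t: 10.2
position: [0.4348, 0.3913, 0.3723]
eef_rot: [-0.002, 0.488, 0.873, 0.0]
plate (array([0.4398, 0.3873]), array([0.0902, 0.058 ]), -59.8, 3855)
knob (array([0.4396, 0.3872]), array([0.0458, 0.0154]), -58.6, 766) 0.04875424941675632
turn z 0.0011 rows>= 1 shift units [-0.069  0.039  3.567] tilt [-2.2e-03  7.0e-04 -1.0e+00] q [-0.18  0.52 -0.87  1.69  0.43  1.14 -0.63] t 10.2
-0.098 (array([ 0.5348, -0.0391]), array([0.0563, 0.0531]), 3.9, 104) ((0.5357762575149536, -0.040330950170755386), 0.0295704398304224)
0 (array([0.556, 0.055]), array([0.0745, 0.0737]), -67.7, 155) ((0.55635666847229, 0.05499957129359245), 0.03836030140519142)
0.098 (array([0.569 , 0.1515]), array([0.0879, 0.0565]), -11.7, 190) ((0.5683403015136719, 0.1513306200504303), 0.05052521452307701)
walls (array([0.5551, 0.0552]), array([0.3044, 0.1537]), 82.7, 1041)
small ((0.6222890019416809, -0.2334953248500824), 0.02826206386089325)
small knob [ 0.62299439 -0.2346586   0.04452446]
round ((0.458208829164505, -0.288705438375473), 0.03789515048265457)
round knob [ 0.45817872 -0.2890416   0.04444952]
```

View pics/w2.png

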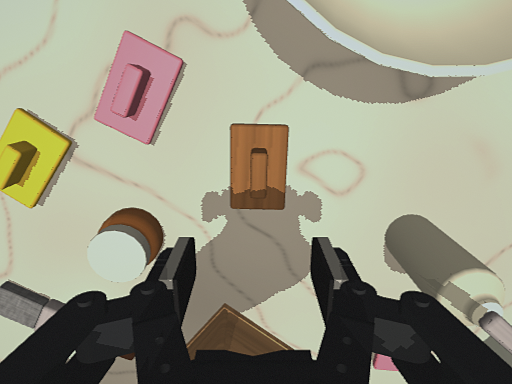

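The wrist view shows the brown oblong lid at (259,166), aligned with and centred between the fingers; neighbours are clear. Descend, grip and lift.

```bash
python3 -m handwheel '[[[0,0,0,-0.06,0.045,0.5,-0.3],[0,0,0,0,0,0.7,-0.3],[0,0,0,0,0,0.7,-0.3],[0,0,0,0,0,0.6,-0.3],[0,0,0,0,0,0.5,-0.3],[0,0,0,0,0,0.35,-0.3],[0,0,0,0,0,0.2,-0.3],[0,0,0,0,0,0,-0.3],[0,0,0,0,0,0,-0.3]]]'
python3 -m handwheel '[[[0,0,0,0,0,0,1],[0,0,0,0,0,0,1],[0,0,0,0,0,0,1],[0,0,0,0,0,0,1],[0,0,0,0,0,0,1]]]'
python3 -c "
from h import *
plan([.440,.3872,.194],121)"
```

```text
t: 11.2
position: [0.4439, 0.3854, 0.1965]
eef_rot: [0.0, 0.493, 0.87, 0.001]
contact_force: [-0.0, 0.3, -0.6]
gripper_width: 0.648
finger_force: 0.0
t: 11.7
position: [0.4438, 0.3855, 0.1966]
eef_rot: [0.0, 0.492, 0.87, 0.001]
contact_force: [0.4, -1.5, 6.1]
gripper_width: 0.174
finger_force: 59.3
turn z 0.0 rows>= 1 shift units [ 0.068 -0.048  0.053] tilt [ 1.4e-03  7.0e-04 -1.0e+00] q [-0.28  0.72 -0.73  1.83  0.63  0.84 -0.78] t 11.7
```

```bash
python3 -m handwheel '[[[0,0,0,0,0,-0.3,1],[0,0,0,0,0,-0.6,1],[0,0,0,0,0,-0.8,1],[0,0,0,0,0,-0.8,1],[0,0,-0.0219,0,0,-0.6,1],[0,0,-0.0219,0,0,-0.3,1],[0,0,-0.0219,0,0,0,1],[0,0,-0.0219,0,0,0,1],[0,0,-0.0219,0,0,0,1],[0,0,-0.0219,0,0,0,1]]]'
python3 -m handwheel '[[[0,0,0,0,0,0,1]]]'|tail -2
cat >> h.py <<'E'
def held(f,gz):
    """offset of held lid in the tool's frame: brown pixels with depth near the tool"""
    s,x,R=st();P=cloud(f);L=R.inv().apply((P-x).reshape(-1,3)).reshape(P.shape)
    hs=cv2.cvtColor(f['pixels'],cv2.COLOR_RGB2HSV);m=cv2.inRange(hs,(5,110,40),(18,255,255))>0
    return L[m&(L[...,2]>.14)&(L[...,2]<.22)&(np.hypot(L[...,0],L[...,1])<.09)]
E
python3 - <<'E'
from h import *
f=viewer.grab_frame('wrist');save(f,'w3.png');q=held(f,0)
print(np.percentile(q[:,2],[1,50,99]))
p=q[q[:,2]>.165];print(rect(p),p.min(0),p.max(0))
plan([.5687,.1513,.39],168.3)
E
```

```text
t: 12.7
position: [0.4433, 0.3851, 0.3666]
eef_rot: [0.0, 0.099, 0.995, -0.0]
contact_force: [-0.3, 0.3, -0.5]
gripper_width: 0.172
finger_force: 58.6
gripper_width: 0.173
finger_force: 58.6
[0.14889251 0.1776173  0.18108649]
(array([ 0.0055, -0.0014]), array([0.0904, 0.0583]), -0.0, 10023) [-0.03968642 -0.030556    0.16507951] [0.05072389 0.02778789 0.18342708]
turn z -0.0004 rows>= 1 shift units [-3.401 -4.069 -0.478] tilt [-4.e-04  2.e-04 -1.e+00] q [-0.07  0.61 -1.06  1.69  0.57  1.19  0.09] t 12.8
```

View pics/w3.png

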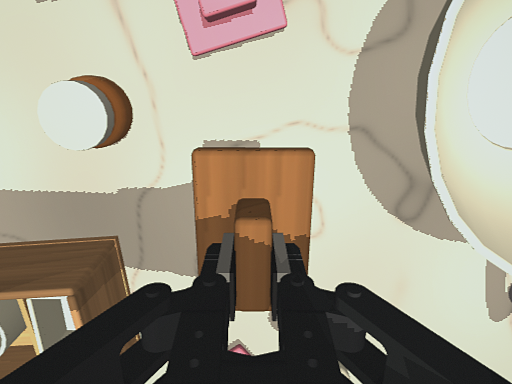

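The wrist view shows the lid held level and square, plate spanning columns 192–315, with the oblong jar at lower left (35,340). I'll hover beside the jar so one camera sees both.

```bash
python3 -c "
from h import *
plan([.565,.265,.40],168.3)"
```

```text
turn z -0.0004 rows>= 1 shift units [-2.867 -1.858 -0.678] tilt [-4.e-04  2.e-04 -1.e+00] q [-0.07  0.61 -1.06  1.69  0.57  1.19  0.09] t 12.8
```

```bash
python3 -m handwheel '[[[0,0,0,-0.25,-0.15,-0.2,1],[0,0,0,-0.5,-0.3,-0.3,1],[0,0,0,-0.6,-0.4,-0.2,1],[0,0,0,-0.6,-0.4,0,1],[0,0,0,-0.5,-0.35,0,1],[0,0,0,-0.4,-0.26,0,1],[0,0,0,0,0,0,1],[0,0,0,0,0,0,1]]]'|head -2
cat >> h.py <<'E'
def jarpts(f,c,r):
    P=cloud(f); m=(P[...,2]>.050)&(P[...,2]<.068)&(np.hypot(P[...,0]-c[0],P[...,1]-c[1])<r)
    return P[m]
E
python3 - <<'E'
from h import *
f=viewer.grab_frame('wrist');save(f,'w4.png');np.savez('w4.npz',**f);q=held(f,0)
p=q[q[:,2]>.165];print(rect(p),p[:,2].max())
j=jarpts(f,(.569,.1515),.056);print(rect(j),np.median(j[:,2]))
print(st()[1])
E
```

```text
t: 13.65
position: [0.5642, 0.2651, 0.4009]
(array([ 0.0045, -0.0025]), array([0.0909, 0.0592]), 0.3, 10151) 0.1855595851517551
(array([0.568, 0.15 ]), array([0.0884, 0.0561]), -11.9, 1766) 0.058027674570907545
[0.56346857 0.265962   0.40103149]
```

View pics/w4.png

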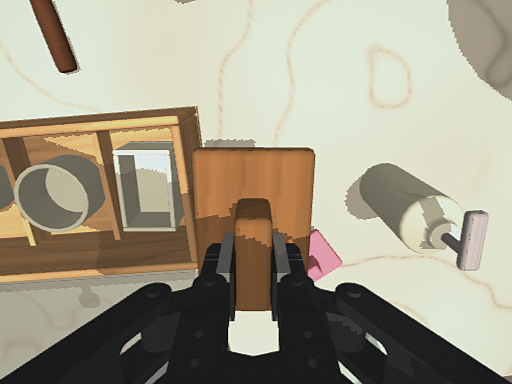

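The jar is at (147,190) beside the held lid; top and wrist measurements agree to 1.5 mm. Move over the jar and lower.

```bash
python3 -c "
from h import *
plan([.573,.151,.285],168.2)"
```

```text
turn z 0.0001 rows>= 1 shift units [-0.657 -2.212  2.321] tilt [-3.e-04  6.e-04 -1.e+00] q [ 0.17  0.63 -1.06  1.56  0.56  1.29  0.4 ] t 13.7
```

```bash
python3 -m handwheel '[[[0,0,0,-0.15,-0.5,0,1],[0,0,0,-0.2,-0.65,0,1],[0,0,0,-0.18,-0.62,0,1],[0,0,0,-0.127,-0.442,0,1],[0,0,0,0,0,0.3,1],[0,0,0,0,0,0.5,1],[0,0,0,0,0,0.5,1],[0,0,0,0,0,0.5,1],[0,0,0,0,0,0.52,1],[0,0,0,0,0,0,1]]]'
python3 -m handwheel '[[[0,0,0,0,0,0,1],[0,0,0,0,0,0,1]]]'|tail -2
python3 -c "
from h import *
plan([.573,.151,.2466],168.2)"
```

```text
t: 14.7
position: [0.5721, 0.1515, 0.2815]
eef_rot: [-0.003, 0.101, 0.995, -0.001]
contact_force: [0.7, 0.1, -1.0]
gripper_width: 0.174
finger_force: 58.7
gripper_width: 0.175
finger_force: 58.7
turn z 0.0005 rows>= 1 shift units [ 0.018 -0.016  0.792] tilt [ 0.0017  0.001  -1.    ] q [ 0.34  0.7  -1.    1.75  0.67  1.07  0.48] t 14.9
```

```bash
python3 -m handwheel '[[[0,0,0,0.018,-0.016,0.1,1],[0,0,0,0,0,0.1,1],[0,0,0,0,0,0.1,1],[0,0,0,0,0,0.1,1],[0,0,0,0,0,0.1,1],[0,0,0,0,0,0.1,1],[0,0,0,0,0,0.05,1],[0,0,0,0,0,0.05,1],[0,0,0,0,0,0,1]]]'
python3 -m handwheel '[[[0,0,0,0,0,0.05,1],[0,0,0,0,0,0.03,1],[0,0,0,0,0,0,1]]]'
```

```text
t: 15.8
position: [0.5729, 0.1497, 0.2494]
eef_rot: [-0.0, 0.102, 0.995, -0.0]
contact_force: [0.3, -0.0, -0.9]
gripper_width: 0.174
finger_force: 58.7
t: 16.1
position: [0.573, 0.1499, 0.2466]
eef_rot: [0.0, 0.102, 0.995, -0.0]
contact_force: [-2.4, -1.9, 8.4]
gripper_width: 0.172
finger_force: 59.7
```

```bash
python3 -m handwheel '[[[0,0,0,0,0,0,0.3],[0,0,0,0,0,0,0.3],[0,0,0,0,0,0,0.3],[0,0,0,0,0,-0.2,0.3],[0,0,0,0,0,-0.5,0.3],[0,0,0,0,0,-0.8,0.3],[0,0,0,0,0,-0.9,0.3],[0,0,0,0,0,-0.8,0.3],[0,0,0,0,0,0,0.3],[0,0,0,0,0,0,0.3]]]'
python3 - <<'E'
from h import *
f=viewer.grab_frame('wrist');save(f,'w5.png')
q=brown(f,.058,.080,(.569,.151),.055);print('plate',rect(q),np.percentile(q[:,2],[2,50,98]))
A=np.c_[q[:,:2],np.ones(len(q))];print('slope',np.linalg.lstsq(A,q[:,2],rcond=None)[0])
k=brown(f,.085,.11,(.569,.151),.055);print('knob',rect(k),k[:,2].max())
plan([.4582,-.2888,.37],90)
E
```

```text
t: 17.1
position: [0.5729, 0.1499, 0.407]
eef_rot: [0.001, 0.102, 0.995, 0.0]
contact_force: [-0.0, -0.1, -0.7]
gripper_width: 0.349
finger_force: 0.0
plate (array([0.5693, 0.1588]), array([0.0895, 0.079 ]), -11.7, 4656) [0.06570462 0.06861374 0.0726028 ]
slope [0.00066527 0.00128841 0.06805447]
knob (array([0.5701, 0.1731]), array([0.0631, 0.0622]), 77.9, 1541) 0.10254434195677027
turn z 0.2175 rows>= 10 shift units [-8.766 -2.291  0.712] tilt [ 1.e-04 -7.e-04 -1.e+00] q [ 0.4   0.58 -1.09  1.63  0.54  1.26  0.58] t 17.1
```

View pics/w5.png

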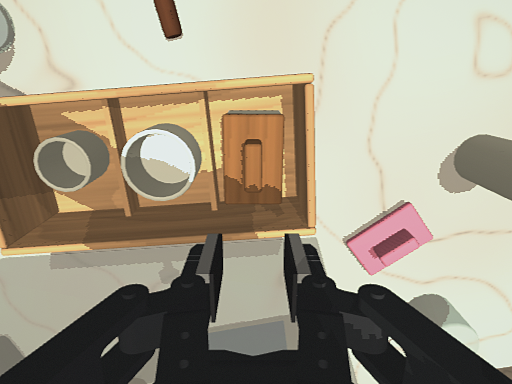

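The oblong lid at (253,158) is seated: plate top at 68.6 mm, level. Next the round lid, keeping the heading.

```bash
python3 -c "
from h import *
plan([.4582,-.2888,.37],168.2)"
```

```text
turn z 0.0003 rows>= 1 shift units [ 0.45  -9.049  0.712] tilt [ 1.e-04 -7.e-04 -1.e+00] q [ 0.4   0.58 -1.09  1.63  0.54  1.26  0.58] t 17.1
```

```bash
python3 -m handwheel '[[[0,0,0,0.03,-0.5,0,0],[0,0,0,0.03,-0.75,0,0],[0,0,0,0.04,-0.85,0,0],[0,0,0,0.04,-0.85,0,0],[0,0,0,0.05,-0.85,0,0],[0,0,0,0.05,-0.85,0,0],[0,0,0,0.05,-0.85,0,0],[0,0,0,0.05,-0.85,0.1,0],[0,0,0,0.05,-0.85,0.2,0],[0,0,0,0.05,-0.85,0.2,0]]]'|head -2
python3 -m handwheel '[[[0,0,0,0.01,-0.65,0.1,0],[0,0,0,0,-0.35,0.11,0],[0,0,0,0,0,0,0],[0,0,0,0,0,0,0]]]'|head -2
python3 - <<'E'
from h import *
f=viewer.grab_frame('wrist')
q=brown(f,.008,.03,(.4582,-.2888),.055);print('plate',cv2.minEnclosingCircle(q[:,:2].astype(np.float32)),len(q))
k=brown(f,.043,.06,(.4582,-.2888),.03);print('knob',cv2.minEnclosingCircle(k[:,:2].astype(np.float32)))
plan([.4582,-.2888,.195],168.2)
E
```

```text
t: 18.15
position: [0.4686, -0.2418, 0.3792]
t: 18.55
position: [0.4595, -0.2875, 0.3698]
plate ((0.45697256922721863, -0.2918863296508789), 0.03882995992898941) 3757
knob ((0.4571090638637543, -0.291987806558609), 0.012059292756021023)
turn z 0.0007 rows>= 1 shift units [ 0.025 -0.045  3.505] tilt [ 4.0e-04  1.2e-03 -1.0e+00] q [ 1.29  0.56 -1.14  1.79  0.55  1.16  1.35] t 18.6
```

```bash
python3 -m handwheel '[[[0,0,0,0.035,-0.08,0.5,0],[0,0,0,0,0,0.7,0],[0,0,0,0,0,0.7,0],[0,0,0,0,0,0.6,0],[0,0,0,0,0,0.5,0],[0,0,0,0,0,0.3,0],[0,0,0,0,0,0.2,0],[0,0,0,0,0,0,0],[0,0,0,0,0,0,0]]]'
python3 -m handwheel '[[[0,0,0,0,0,0,1],[0,0,0,0,0,0,1],[0,0,0,0,0,0,1],[0,0,0,0,0,0,1],[0,0,0,0,0,0,1]]]'
python3 -m handwheel '[[[0,0,0,0,0,-0.3,1],[0,0,0,0,0,-0.6,1],[0,0,0,0,0,-0.8,1],[0,0,0,0,0,-0.8,1],[0,0,0,0,0,-0.8,1],[0,0,0,0,0,-0.5,1],[0,0,0,0,0,-0.3,1],[0,0,0,0,0,0,1],[0,0,0,0,0,0,1]]]'
python3 - <<'E'
from h import *
f=viewer.grab_frame('wrist');q=held(f,0)
p=q[q[:,2]>.165];print(rect(p),cv2.minEnclosingCircle(p[:,:2].astype(np.float32)),np.percentile(p[:,2],[5,50,95]))
A=np.c_[p[:,:2],np.ones(len(p))];print('slope',np.linalg.lstsq(A,p[:,2],rcond=None)[0])
plan([.585,-.04,.42],168.2)
E
```

```text
t: 19.5
position: [0.4573, -0.2921, 0.1961]
eef_rot: [0.001, 0.102, 0.995, -0.0]
contact_force: [-0.8, 0.1, 0.3]
gripper_width: 0.499
finger_force: 0.0
t: 20.0
position: [0.4572, -0.2925, 0.1966]
eef_rot: [0.001, 0.102, 0.995, -0.0]
contact_force: [-1.1, 0.8, 5.5]
gripper_width: 0.261
finger_force: 58.6
t: 20.9
position: [0.4562, -0.2925, 0.3995]
eef_rot: [-0.0, 0.102, 0.995, -0.0]
contact_force: [-0.2, -0.5, -0.6]
gripper_width: 0.257
finger_force: 59.0
(array([ 0.0022, -0.0017]), array([0.0747, 0.0744]), -43.4, 9651) ((0.0004221669805701822, -0.0018234177259728312), 0.03906788304448128) [0.17614406 0.17737148 0.17866585]
slope [0.0142909  0.00123642 0.17701878]
turn z 0.0003 rows>= 1 shift units [-1.49   5.471 -0.421] tilt [-1.8e-03  7.0e-04 -1.0e+00] q [ 1.32  0.53 -1.16  1.75  0.51  1.21  1.39] t 20.9
```

```bash
python3 -c "
from h import *
plan([.56,-.045,.41],168.2)"
```

```text
turn z 0.0003 rows>= 1 shift units [-1.021  5.271 -0.221] tilt [-1.8e-03  7.0e-04 -1.0e+00] q [ 1.32  0.53 -1.16  1.75  0.51  1.21  1.39] t 20.9
```

```bash
python3 -m handwheel '[[[0,0,0,-0.08,0.4,-0.1,1],[0,0,0,-0.12,0.65,-0.12,1],[0,0,0,-0.14,0.75,0,1],[0,0,0,-0.14,0.75,0,1],[0,0,0,-0.14,0.75,0,1],[0,0,0,-0.14,0.75,0,1],[0,0,0,-0.14,0.65,0,1],[0,0,0,-0.12,0.57,0,1],[0,0,0,0,0,0,1],[0,0,0,0,0,0,1]]]'|head -2
python3 - <<'E'
from h import *
f=viewer.grab_frame('wrist');save(f,'w6.png');q=held(f,0)
p=q[(q[:,2]>.165)&(q[:,2]<.183)];print(cv2.minEnclosingCircle(p[:,:2].astype(np.float32)))
j=jarpts(f,(.556,.055),.043);print(rect(j),cv2.minEnclosingCircle(j[:,:2].astype(np.float32)),len(j))
plan([.556,.056,.29],168.2)
E
```

```text
t: 21.95
position: [0.5599, -0.044, 0.4097]
((0.0005953051149845123, -0.0003515243879519403), 0.03916076570749283)
(array([0.5553, 0.0527]), array([0.0752, 0.0747]), 37.1, 1419) ((0.5553810596466064, 0.05294882506132126), 0.03801403194665909) 1419
turn z 0.0004 rows>= 1 shift units [0.488 1.965 2.396] tilt [-2.4e-03 -1.0e-04 -1.0e+00] q [ 0.8   0.54 -1.13  1.7   0.51  1.24  0.92] t 22.0
```

View pics/w6.png

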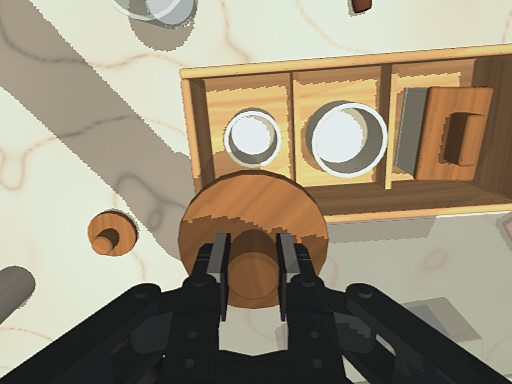

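The round jar is at (345,140), the small jar at (250,140), the held lid at (253,240). Move over the round jar and lower.

```bash
python3 -m handwheel '[[[0,0,0,0.12,0.45,0,1],[0,0,0,0.13,0.55,0,1],[0,0,0,0.13,0.55,0,1],[0,0,0,0.1,0.38,0,1],[0,0,0,0,0,0.3,1],[0,0,0,0,0,0.5,1],[0,0,0,0,0,0.6,1],[0,0,0,0,0,0.6,1],[0,0,0,0,0,0.4,1],[0,0,0,0,0,0,1]]]'|head -2
python3 -m handwheel '[[[0,0,0,0,0,0,1],[0,0,0,0,0,0,1]]]'|tail -1
python3 -c "
from h import *
plan([.556,.0543,.2466],168.2)"
```

```text
t: 23.0
position: [0.555, 0.0518, 0.2873]
finger_force: 59.0
turn z 0.0001 rows>= 1 shift units [0.011 0.002 0.909] tilt [ 1.3e-03  1.0e-04 -1.0e+00] q [ 0.54  0.65 -1.02  1.83  0.64  1.04  0.63] t 23.2
```

```bash
python3 -m handwheel '[[[0,0,0,0.01,0,0.15,1],[0,0,0,0,0,0.15,1],[0,0,0,0,0,0.15,1],[0,0,0,0,0,0.1,1],[0,0,0,0,0,0.1,1],[0,0,0,0,0,0.08,1],[0,0,0,0,0,0.05,1],[0,0,0,0,0,0,1]]]'
python3 -m handwheel '[[[0,0,0,0,0,0.04,1],[0,0,0,0,0,0.03,1],[0,0,0,0,0,0.02,1],[0,0,0,0,0,0,1]]]'
```

```text
t: 24.0
position: [0.5555, 0.0548, 0.2518]
eef_rot: [-0.0, 0.102, 0.995, -0.0]
contact_force: [0.3, -0.0, -0.4]
gripper_width: 0.256
finger_force: 59.0
t: 24.4
position: [0.5556, 0.0547, 0.2476]
eef_rot: [-0.0, 0.102, 0.995, -0.0]
contact_force: [-0.4, -0.2, -0.8]
gripper_width: 0.261
finger_force: 59.0
```

```bash
python3 -m handwheel '[[[0,0,0,0,0,0.03,1],[0,0,0,0,0,0,1]]]'|grep -E 'pos|cont'
python3 -m handwheel '[[[0,0,0,0,0,0.01,1],[0,0,0,0,0,0,1]]]'|grep -E 'pos|cont'
```

```text
position: [0.5557, 0.0549, 0.2466]
contact_force: [-1.4, -0.3, 4.6]
position: [0.5557, 0.0549, 0.2466]
contact_force: [-3.1, -1.7, 9.1]
```

```bash
python3 -m handwheel '[[[0,0,0,0,0,0,0.1],[0,0,0,0,0,0,0.1],[0,0,0,0,0,0,0.1],[0,0,0,0,0,-0.2,0.1],[0,0,0,0,0,-0.5,0.1],[0,0,0,0,0,-0.8,0.1],[0,0,0,0,0,-0.9,0.1],[0,0,0,0,0,-0.9,0.1],[0,0,0,0,0,-0.3,0.1],[0,0,0,0,0,0,0.1]]]'|grep -E 'pos|width'
python3 - <<'E'
from h import *
f=viewer.grab_frame('wrist')
q=brown(f,.058,.080,(.556,.055),.043);print('plate',cv2.minEnclosingCircle(q[:,:2].astype(np.float32)),np.percentile(q[:,2],[2,50,98]))
A=np.c_[q[:,:2],np.ones(len(q))];print('slope',np.linalg.lstsq(A,q[:,2],rcond=None)[0],len(q))
plan([.622,-.235,.38],168.2)
E
```

```text
position: [0.5559, 0.0554, 0.4287]
gripper_width: 0.451
plate ((0.554997980594635, 0.053083308041095734), 0.03905836492776871) [0.06709509 0.06869276 0.07030539]
slope [ 0.00064524 -0.00051631  0.06839869] 3660
turn z 0.0003 rows>= 1 shift units [-2.486 -5.403  0.933] tilt [ 2.e-03 -5.e-04 -1.e+00] q [ 0.63  0.51 -1.14  1.68  0.49  1.26  0.75] t 25.9
```

Round lid seated level. Now the small lid.

```bash
python3 -m handwheel '[[[0,0,0,0,-0.5,0,0],[0,0,0,-0.1,-0.7,0,0],[0,0,0,-0.3,-0.7,0,0],[0,0,0,-0.35,-0.7,0,0],[0,0,0,-0.4,-0.7,0,0],[0,0,0,-0.4,-0.7,0.1,0],[0,0,0,-0.4,-0.7,0.3,0],[0,0,0,-0.35,-0.5,0.3,0],[0,0,0,-0.186,-0.203,0.23,0],[0,0,0,0,0,0,0]]]'|head -2
python3 -m handwheel '[[[0,0,0,0,0,0,0],[0,0,0,0,0,0,0]]]'|head -2
python3 - <<'E'
from h import *
f=viewer.grab_frame('wrist')
q=brown(f,.008,.03,(.622,-.235),.045);print('plate',cv2.minEnclosingCircle(q[:,:2].astype(np.float32)),len(q))
k=brown(f,.043,.06,(.622,-.235),.03);print('knob',cv2.minEnclosingCircle(k[:,:2].astype(np.float32)))
plan([.6223,-.235,.195],168.2)
E
```

```text
t: 26.85
position: [0.6222, -0.2364, 0.3754]
t: 27.05
position: [0.6227, -0.2324, 0.3802]
plate ((0.6215302348136902, -0.23700332641601562), 0.029575645923614502) 1865
knob ((0.6219194531440735, -0.23704974353313446), 0.012141207233071327)
turn z 0.0008 rows>= 1 shift units [-2.000e-03 -4.700e-02  3.709e+00] tilt [ 1.3e-03 -1.0e-04 -1.0e+00] q [ 0.91  0.72 -1.03  1.47  0.62  1.31  1.19] t 27.1
```

```bash
python3 -m handwheel '[[[0,0,0,0,-0.045,0.5,0],[0,0,0,0,0,0.7,0],[0,0,0,0,0,0.7,0],[0,0,0,0,0,0.7,0],[0,0,0,0,0,0.5,0],[0,0,0,0,0,0.4,0],[0,0,0,0,0,0.2,0],[0,0,0,0,0,0,0],[0,0,0,0,0,0,0]]]'|grep -E 'pos|cont'
python3 -m handwheel '[[[0,0,0,0,0,0,1],[0,0,0,0,0,0,1],[0,0,0,0,0,0,1],[0,0,0,0,0,0,1],[0,0,0,0,0,0,1]]]'
python3 -m handwheel '[[[0,0,0,0,0,-0.3,1],[0,0,0,0,0,-0.6,1],[0,0,0,0,0,-0.8,1],[0,0,0,0,0,-0.8,1],[0,0,0,0,0,-0.8,1],[0,0,0,0,0,-0.6,1],[0,0,0,0,0,-0.4,1],[0,0,0,0,0,0,1],[0,0,0,0,0,0,1]]]'|grep -E 'pos|width'
python3 - <<'E'
from h import *
f=viewer.grab_frame('wrist');q=held(f,0)
p=q[(q[:,2]>.165)&(q[:,2]<.185)];print(cv2.minEnclosingCircle(p[:,:2].astype(np.float32)),np.percentile(p[:,2],[5,50,95]))
A=np.c_[p[:,:2],np.ones(len(p))];print('slope',np.linalg.lstsq(A,p[:,2],rcond=None)[0])
plan([.55,-.14,.41],168.2)
E
```

```text
position: [0.6227, -0.2369, 0.1955]
contact_force: [-0.4, 0.8, 0.5]
t: 28.5
position: [0.6227, -0.2372, 0.1959]
eef_rot: [0.001, 0.102, 0.995, -0.0]
contact_force: [-0.3, 0.6, 5.9]
gripper_width: 0.257
finger_force: 58.9
position: [0.6219, -0.2371, 0.4096]
gripper_width: 0.255
((0.0007527932757511735, -0.0013492099242284894), 0.030012551695108414) [0.17170008 0.17626774 0.17898726]
slope [0.09962767 0.00129233 0.17447812]
turn z 0.0003 rows>= 1 shift units [ 1.802  1.61  -0.028] tilt [-1.e-03 -2.e-04 -1.e+00] q [ 0.92  0.69 -1.04  1.44  0.6   1.35  1.21] t 29.4
```

```bash
python3 -m handwheel '[[[0,0,0,0.25,0.22,0,1],[0,0,0,0.4,0.35,0,1],[0,0,0,0.45,0.4,0,1],[0,0,0,0.4,0.36,0,1],[0,0,0,0.3,0.28,0,1],[0,0,0,0,0,0,1],[0,0,0,0,0,0,1]]]'|head -2
python3 - <<'E'
from h import *
f=viewer.grab_frame('wrist');q=held(f,0)
p=q[(q[:,2]>.165)&(q[:,2]<.185)];c,r=cv2.minEnclosingCircle(p[:,:2].astype(np.float32));print(c,r)
p=p[np.hypot(p[:,0]-c[0],p[:,1]-c[1])>.016]
A=np.c_[p[:,:2],np.ones(len(p))];print('slope',np.linalg.lstsq(A,p[:,2],rcond=None)[0],len(p),p.min(0),p.max(0))
p=p[abs(p[:,2]-np.median(p[:,2]))<.004];A=np.c_[p[:,:2],np.ones(len(p))];print('slope2',np.linalg.lstsq(A,p[:,2],rcond=None)[0],len(p))
j=jarpts(f,(.535,-.04),.036);print(rect(j),cv2.minEnclosingCircle(j[:,:2].astype(np.float32)),len(j))
t=dict(np.load('top3.npz'));j=jarpts(t,(.535,-.04),.036);print(rect(j),cv2.minEnclosingCircle(j[:,:2].astype(np.float32)),len(j))
t=viewer.grab_frame('top');np.savez('top4.npz',**t);j=jarpts(t,(.535,-.04),.036);print(rect(j),cv2.minEnclosingCircle(j[:,:2].astype(np.float32)),len(j))
plan([.535,-.04,.29],168.2)
E
```

```text
t: 30.15
position: [0.5501, -0.1404, 0.4084]
(0.002074696123600006, -0.0009701339877210557) 0.029600586742162704
slope [0.05888338 0.00027393 0.17651117] 3723 [-0.02471044 -0.03021645  0.16517584] [0.03146686 0.02819164 0.18497899]
slope2 [ 0.02248385 -0.00133092  0.17698559] 3560
(array([ 0.5345, -0.0417]), array([0.0572, 0.0568]), -13.7, 1022) ((0.534622311592102, -0.04151684790849686), 0.02897457964718342) 1022
(array([ 0.5348, -0.0391]), array([0.0563, 0.0531]), 3.9, 97) ((0.5357762575149536, -0.040330950170755386), 0.0295704398304224) 97
(array([ 0.5349, -0.0389]), array([0.0555, 0.0528]), 2.7, 97) ((0.5354310274124146, -0.040109626948833466), 0.029279746115207672) 97
turn z 0.0001 rows>= 1 shift units [0.718 1.918 2.369] tilt [-9.e-04  2.e-04 -1.e+00] q [ 0.96  0.55 -1.13  1.68  0.52  1.25  1.08] t 30.2
```

```bash
python3 -m handwheel '[[[0,0,0,0.17,0.45,0,1],[0,0,0,0.2,0.55,0,1],[0,0,0,0.2,0.55,0,1],[0,0,0,0.13,0.37,0,1],[0,0,0,0,0,0.3,1],[0,0,0,0,0,0.5,1],[0,0,0,0,0,0.6,1],[0,0,0,0,0,0.6,1],[0,0,0,0,0,0.36,1],[0,0,0,0,0,0,1]]]'|head -2
python3 -m handwheel '[[[0,0,0,0,0,0,1],[0,0,0,0,0,0,1]]]'|tail -1
python3 -c "
from h import *
plan([.536,-.040,.2462],168.2)"
```

```text
t: 31.25
position: [0.5349, -0.0403, 0.2882]
finger_force: 59.0
turn z 0.0003 rows>= 1 shift units [-0.001 -0.02   0.924] tilt [ 0.002  0.    -1.   ] q [ 0.74  0.62 -1.04  1.88  0.63  1.01  0.79] t 31.4
```

```bash
python3 -m handwheel '[[[0,0,0,0,-0.02,0.15,1],[0,0,0,0,0,0.15,1],[0,0,0,0,0,0.15,1],[0,0,0,0,0,0.12,1],[0,0,0,0,0,0.1,1],[0,0,0,0,0,0.08,1],[0,0,0,0,0,0.06,1],[0,0,0,0,0,0,1]]]'|grep -E 'pos|cont'
python3 -m handwheel '[[[0,0,0,0,0,0.04,1],[0,0,0,0,0,0.03,1],[0,0,0,0,0,0,1]]]'|grep -E 'pos|cont'
python3 -m handwheel '[[[0,0,0,0,0,0.03,1],[0,0,0,0,0,0,1]]]'|grep -E 'pos|cont'
```

```text
position: [0.5352, -0.04, 0.2503]
contact_force: [-0.8, 0.1, -0.6]
position: [0.5353, -0.04, 0.2471]
contact_force: [0.2, -0.2, -2.0]
position: [0.5354, -0.0399, 0.2459]
contact_force: [0.3, 0.2, 1.5]
```

```bash
python3 -m handwheel '[[[0,0,0,0,0,0.012,1],[0,0,0,0,0,0,1]]]'|grep -E 'pos|cont'
python3 -m handwheel '[[[0,0,0,0,0,0,0.1],[0,0,0,0,0,0,0.1],[0,0,0,0,0,0,0.1],[0,0,0,0,0,-0.2,0.1],[0,0,0,0,0,-0.5,0.1],[0,0,0,0,0,-0.8,0.1],[0,0,0,0,0,-0.9,0.1],[0,0,0,0,0,-0.9,0.1],[0,0,0,0,0,-0.3,0.1],[0,0,0,0,0,0,0.1]]]'|grep -E 'pos|width'
python3 -m handwheel '[[[0,0,0,0.3,-0.5,0,0],[0,0,0,0.3,-0.7,0,0],[0,0,0,0.3,-0.7,0,0],[0,0,0,0.3,-0.6,0,0],[0,0,0,0,0,0,0]]]'|grep -E 'pos|width'
python3 - <<'E'
from h import *
b=np.array([.552,.056]);ex=np.array([.9915,-.1305]);ey=np.array([.1305,.9915])
for n in('wrist','top'):
    f=viewer.grab_frame(n)
    for c,r in(((.535,-.04),.034),((.556,.055),.043),((.569,.151),.053)):
        q=brown(f,.056,.080,c,r)
        if len(q)<30: continue
        A=np.c_[q[:,:2],np.ones(len(q))];print(n,cv2.minEnclosingCircle(q[:,:2].astype(np.float32)),rect(q),'z',np.percentile(q[:,2],[5,50,95]).round(4),'slope',np.linalg.lstsq(A,q[:,2],rcond=None)[0][:2].round(3))
q=cloud(f)[60:215,180:330].reshape(-1,3);l=np.c_[(q[:,:2]-b)@ex,(q[:,:2]-b)@ey,q[:,2]]
for h in(.11,.17,.24):
    k=l[(abs(l[:,2]-h)<.01)&(l[:,0]>.07)&(l[:,0]<.16)&(abs(l[:,1])<.14)];print(h,np.median(k[:,0]))
E
```

```text
position: [0.5354, -0.0398, 0.2458]
contact_force: [-2.0, -1.0, 8.4]
position: [0.5357, -0.0395, 0.428]
gripper_width: 0.451
position: [0.4485, -0.1548, 0.4232]
gripper_width: 0.497
wrist ((0.5338720679283142, -0.04167216643691063), 0.030084747821092606) (array([ 0.5334, -0.042 ]), array([0.0587, 0.0583]), -60.2, 1687) z [0.0662 0.0686 0.0703] slope [0.015 0.004]
wrist ((0.5547727346420288, 0.05248917639255524), 0.039466604590415955) (array([0.5547, 0.0525]), array([0.0777, 0.0767]), 40.1, 3223) z [0.0658 0.0685 0.07  ] slope [0.014 0.009]
top ((0.5353958606719971, -0.03963729739189148), 0.029635172337293625) (array([ 0.5354, -0.0396]), array([0.0589, 0.0554]), 2.2, 253) z [0.0636 0.0671 0.0712] slope [0.005 0.014]
top ((0.5562829375267029, 0.0550975576043129), 0.03898698836565018) (array([0.5557, 0.0547]), array([0.0768, 0.073 ]), 3.5, 474) z [0.0639 0.0675 0.0708] slope [-0.002 -0.002]
top ((0.5679734945297241, 0.15242795646190643), 0.05230302736163139) (array([0.5713, 0.1604]), array([0.092 , 0.0788]), -11.6, 528) z [0.063  0.0671 0.0712] slope [-0.003  0.008]
0.11 0.07570186129524648
0.17 0.08952880385267156
0.24 0.10621044904560568
```

All three lids are seated level at about 68 mm, and the chest lid is still on its stop. Handing in.

```bash
python3 -c "
from bench import workorder
print(workorder.close_job())"
```

```text
the job is handed in; nothing more can be done
None
```

The job is handed in at about 34 s of the 72 s: before hand-in the cameras showed the chest lid open on its stop (about 1.8 rad) and all three lids seated level on their own jars. I kept the arm clear of the bystanders but did not re-measure them, and the hand-in returned no verdict.

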